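Index the beaker shuttle under the dosing spout and press the dosing knob

ROBOT

A 6-joint arm with a two-finger parallel gripper is mounted at the origin on the work surface; the furniture and walls round the work are solid. World frame = base frame: x ahead of the robot, y to its left, z up, the work surface at z = 0. Lengths are in m, angles in rad, forces in N, time in s.
With the tool pointing down it reaches from about 0.275 to 0.775 m from the base axis. Payload 14.6 kg.
Tool frame: the origin (TCP) lies at the very end of the fingers, on their centre line; the grasp point (between the pads) lies pinch_z behind it (pinch_z is the distance from the TCP to the grasp point, in m); z points along the fingers, y is the line along which they close (so a half turn about z gives the same grasp; the last joint's range is limited). The gripper opens to 85 mm and grips with 20 to 120 N. Pads are 22 mm wide; open, the fingers measure 114 mm over their backs; the gripper's body (76 mm by 85 mm) begins 54 mm behind the grasp point. The pads swing forward as they close: fully open they stand 13 mm farther back than shut.
Start: joints at [1.024, 0.263, -0.048, 1.259, 0, 1.415], TCP at [0.2, 0.485, 0.231] pointing down, gripper open.
Joint ranges: [-2.65, 2.65], [-0.89, 1.7], [-1.18, 1.37], [-2.13, 2.11], [-1.35, 1.29], [-3.14, 3.14]. Speed limits (rad/s): [1.89, 1.89, 2.57, 2.79, 3.14, 3.14].

INTERFACE

Orientations are given as a rotation vector (axis times angle).
In Python, from workcell import state, capture, job_done, pinch_z gives the robot as it stands.
- The arm moves only by the tool jog_arm, never from a script. Its argument "steps" is one flat list of numbers, 4 for each row, row after row: the shift along the world's x, y, z in m, then the turn about the world's z in rad. A call has 1 to 20 rows; each row is the pose to reach, as a shift and turn from the pose commanded when the call began; what a row does not reach only later rows make up. A row lasts 1/12 s, in which the tool goes at most 41.7 mm and 7.16 degrees, less where a joint would pass 70% of its speed; a pose out of reach is approached as far as the arm can. A call with a gripper value outside its range is refused whole. "gripper" is the finger opening in m, from 0 to 0.0854, set as the call begins (left out, the last holds). The fingers move at their own pace and stop on an object; the grip force is fixed at half the most. Time passes only in rows, so rows that repeat a pose let the fingers close. It gives the time, the measured TCP pose, the force, the opening and the grip force at its end, in the units of the state.
- state(): the state, without advancing time (a new reading comes with each control period).
- capture(name): name is "scene" or "top" or "wrist"; returns a dict with "frame" (384x512x3 uint8, blue, green, red), "fov_y" (degrees; the focal length in pixels is half the picture's height over the tangent of half this angle, whatever the lens; pixels are square), "cx", "cy" (the principal point, pixels), "k1" (the pictures are not rectified: a ray, as slopes to the right and down, at radius r is drawn at 1 + k1 r^2 times it, then the intrinsics apply), "origin" and "orientation" of the camera in the world. Camera axes: x right, y up, looking along -z (the intrinsics and any distortion apply to the point x, -y, -z); pixel columns grow to the right and rows downward; lengths in m; the calibration is good to about 2 mm. A picture is of the moment at which its call begins. There is no depth.
- job_done(): hands the job in; it is judged then, once.
The state is a dict: "time_s": time; "q": joint angles; "qd": joint speeds; "joint_efforts": joint torques, N m; "ee_pos": TCP position; "orientation": TCP orientation; "contact_force": force on the tool from outside, world axes, zero at the start; "torque": the same for the moment, N m; "opening": opening from 0.0 (shut) to 1.0 (fully open); "finger_force": force on a finger pad.
Only numpy, scipy, OpenCV 4.12 (cv2) and the standard library are available. Lean on these libraries where they do the work, as an engineer would, in place of code of your own. Each camera call takes 0.05 s, during which the arm holds its last target. There are 200 camera calls.

TASK

Gently push the grey shuttle, by its end face, along its rail towards the robot's right until it clicks into the notch at the dosing station, with the beaker under the spout; do not push it through to the far side. Then press the round knob on top of the station fully down and let it come up again. Only push and press: nothing is gripped or lifted, the beaker itself is not touched, and the bottles, vial and timer standing nearby stay where they are.

Things in the scene. Friction and masses are not known exactly. Their poses are not given: they have to be found in the camera images.
- rail: Fixed aluminium rail on the bench, 66 wide x 400 long x 20 mm high at most (low grey end blocks at both ends, base plate 10 mm, two round rods up to 18 mm). Origin: centre of its underside on the bench. Its y axis runs along the rail (roughly the world's y, within about 13 degrees), x across it, away from the robot.
- shuttle (a joint): Travel of the shuttle in m, 0 to 0.225, growing as it goes along the rail's -y (robot's right). Starts at 0 to 0.05. Friction about 0.6 N. About 18 mm before the notch the ear on its far side climbs a sprung steel ball on the station's foot (push up to about 7 N); 10 to 6 mm before the notch the push eases, then it dips as the ball snaps into a V in the ear and draws the shuttle home.
- push_face (a point): Centre of the shuttle's flat trailing end face, the face to push (it looks along the rail's +y; black rubber strip). 90 mm wide (rail x), 18 to 42 mm above the bench; this point at 30 mm. The shuttle is a grey block 90 x 120 x 24 mm; the beaker's axis is 85 mm ahead of this face (rail -y). Nothing stands above the rail behind the face.
- cup_axis (a point): Point on the beaker's axis at the shuttle's underside, 18 mm above the bench. The clear beaker (57 mm across, 70 mm high, rim 112 mm above the bench) is fixed in a collar on the shuttle.
- measuring_cup: The clear beaker fixed on the shuttle, its origin at the centre of its underside. Not to be touched.
- notch (a point): Where point cup_axis stands when the shuttle sits in the notch: on the rail's centre line, 18 mm above the bench, straight below spout and knob; elsewhere along the rail each time. A shuttle left within about 4 mm of it settles into it by itself. Pushed on with about 6 N it leaves the notch on the far side (lost from about 6 mm beyond); it can be pushed back from the other end.
- station: Fixed dosing station: a post behind the rail with a grey arm (40 mm wide along the rail, 124 mm long, from 22 mm before the rail's centre line, 138 to 160 mm above the bench) over the rail, a spout under it 121 mm above the bench, the knob on top. Origin on the bench under the spout; axes parallel to the rail's.
- dose (a joint): Travel of the knob in m: 0 up, 0.008 fully down; sprung, about 6 N fully down.
- dose_top (a point): Centre of the top of the round white knob (30 mm across, vertical axis), straight above the notch; press it downward.
- bottle_buffer: White small bottle with a white cap, 44 across x 86 mm, standing loose in front of the rail; origin at its underside. Bystander.
- bottle_wash: White small bottle with a blue cap, 38 across x 70 mm, standing loose in front of the rail; origin at its underside. Bystander.
- vial: Clear vial with a white cap, 27 across x 60 mm, standing loose in front of the rail; origin at its underside. Bystander.
- bench_timer: Flat beige bench timer with buttons, 66 x 60 x 20 mm, lying loose in front of the rail; origin at its underside. Bystander.

How it is judged:
By the outcome, as a careful person would: the job done as asked, in the order asked, and still so for the second after the job is handed in, with the robot touching nothing.
It also fails if it takes over 54 s, if anything falls off the work surface, if the arm or the gripper's body presses on something with over 40 N, if the wrist force passes 120 N, or if a joint passes its speed limit or range.

## Working session

There is one attempt and no reset: what is moved stays moved. The work goes in short steps, Python scripts to look and compute and a tool call to move; the robot and the scene stay as the last step left them, time stands still between calls to the robot, and variables do not carry over. Pictures are saved under pics/ and viewed, at most 13 in all, crops included, and the job is handed in when it is done.

Besides the shell and the picture viewer there is one more tool, called after ">>>" by a JSON object that holds its "name" and its "arguments". jog_arm: Moves the arm, as the interface text tells. Its arguments: {"type":"object","properties":{"steps":{"type":"array"},"gripper":{"type":"number"}},"required":["steps"]}

```bash
mkdir -p pics
cat > h.py <<'E'
import numpy as np, cv2
from scipy.spatial.transform import Rotation as R
from workcell import state, capture, job_done, pinch_z
def K(c):
    f=192/np.tan(np.radians(c["fov_y"])/2); return f
def rot(c):
    o=np.array(c["orientation"],float); return o if o.shape==(3,3) else R.from_rotvec(o).as_matrix()
def ray(c,u,v):
    f=K(c); m=np.array([[f,0,c["cx"]],[0,f,c["cy"]],[0,0,1.]])
    p=cv2.undistortPoints(np.array([[[u,v]]],float),m,np.array([c["k1"],0,0,0.]))[0,0]
    return np.array(c["origin"]),rot(c)@np.array([p[0],-p[1],-1])
def onz(c,u,v,z):
    o,d=ray(c,u,v); return o+d*(z-o[2])/d[2]
def proj(c,P):
    q=rot(c).T@(np.array(P)-c["origin"]); x,y=q[0]/-q[2],-q[1]/-q[2]; s=1+c["k1"]*(x*x+y*y); f=K(c)
    return f*x*s+c["cx"],f*y*s+c["cy"]
E
python3 - <<'E'
from h import *
import pickle
s=state();print(s,pinch_z)
C={}
for n in("scene","top","wrist"):
    c=capture(n);C[n]=c;cv2.imwrite(f"pics/{n}0.png",c["frame"]);print(n,{k:v for k,v in c.items() if k!="frame"})
pickle.dump(C,open("C0.pkl","wb"))
cv2.imwrite("pics/st.png",np.hstack([C["scene"]["frame"]]))
cv2.imwrite("pics/top_big.png",cv2.resize(C["top"]["frame"],(800,600),interpolation=cv2.INTER_CUBIC))
E
```

```text
{'time_s': 0.0, 'q': array([ 1.02368537e+00,  2.63556177e-01, -4.89394275e-02,  1.25939620e+00,
       -2.36006813e-06,  1.41553143e+00]), 'qd': array([-1.16124153e-03,  3.04958645e-04, -8.83119089e-04, -8.95036437e-04,
       -6.69114338e-04,  6.96276766e-05]), 'joint_efforts': array([-1.56447090e-04, -6.37626457e+01,  3.84567618e+01,  1.38821168e-02,
       -1.49532975e-04,  5.61546074e-06]), 'ee_pos': array([0.20033995, 0.48497723, 0.23080694]), 'orientation': array([-6.11507077e-01, -3.08112107e+00,  1.61683027e-03]), 'contact_force': array([-0.60025728,  0.18430792, -0.39448472]), 'torque': array([-0.01213373, -0.01213343,  0.05172005]), 'finger_force': 0.0, 'opening': 0.9974810165682934} 0.0187
scene {'fov_y': 51.457007727848485, 'cx': 254.73749775287757, 'cy': 196.86734978911628, 'k1': 0.023064908194572808, 'origin': array([-0.19852502, -0.3759277 ,  0.74628427]), 'orientation': array([ 0.75881847, -0.48121974, -1.03399636])}
top {'fov_y': 56.61302651617143, 'cx': 257.32086695870856, 'cy': 185.78419022808916, 'k1': -0.0977737085789354, 'origin': array([ 0.27121451, -0.07569116,  1.02344694]), 'orientation': array([ 0.1484575 , -0.13832072, -1.56371371])}
wrist {'fov_y': 68.75750535804457, 'cx': 256.37906256195896, 'cy': 192.5606922437488, 'k1': 0.004737296742806953, 'origin': array([0.12381817, 0.51675255, 0.37387037]), 'orientation': array([-0.28718083, -0.19157541,  1.16945031])}
```

View pics/top_big.png

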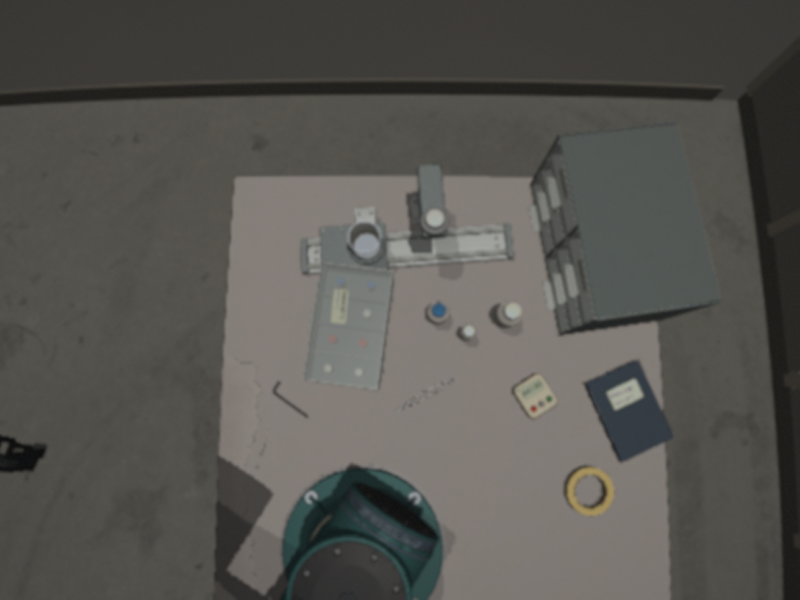

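View pics/scene0.png

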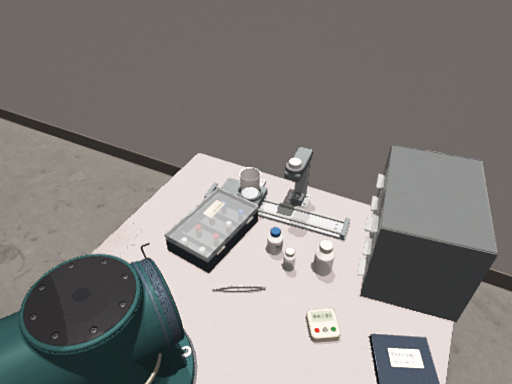

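The top view (at 800 px) shows the rail from (305,255) to (510,242), the shuttle at about (355,245) with the beaker, and the knob at (434,217). A tray stands in front of the shuttle. I'll zoom in next.

Run:
```python
from h import *
import pickle
C=pickle.load(open("C0.pkl","rb"))
t=C["top"]["frame"][100:180,185:335]; s=C["scene"]["frame"][140:240,195:355]
def up(a,h):
    a=cv2.resize(a,(800,h),interpolation=cv2.INTER_CUBIC); return cv2.convertScaleAbs(a,alpha=1.3,beta=15)
cv2.imwrite("pics/t1.png",up(t,427)); cv2.imwrite("pics/s1.png",up(s,500))
c=C["top"]
for n,u,v,z in [("rail L end mid",(305)*.64,255*.64,.02),("rail R",510*.64,242*.64,.02),("knob",434*.64,217*.64,.175)]: print(n,onz(c,u,v,z))
```

```text
rail L end mid [0.52308583 0.11202099 0.02      ]
rail R [ 0.54865418 -0.27028114  0.02      ]
knob [ 0.54655662 -0.12041612  0.175     ]
```

View pics/t1.png

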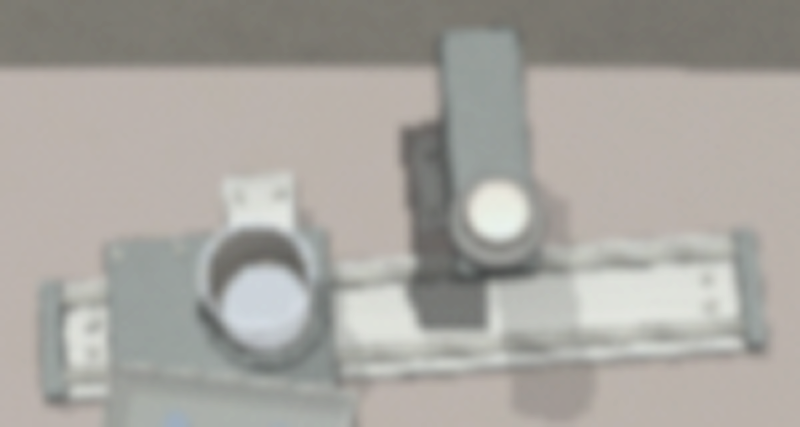

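View pics/s1.png

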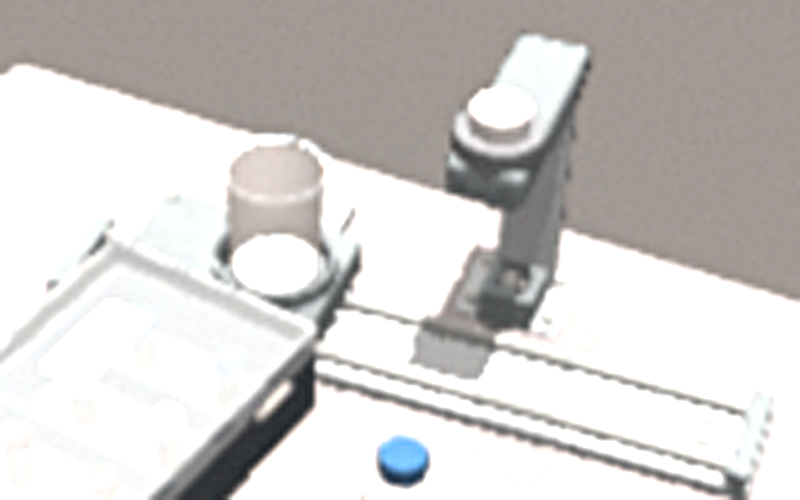

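Zoomed top crop (×5.33, offset 185,100): end-block edges run from about (40,283)-(48,403) to (760,230)-(768,350). The shuttle's trailing edge is (105,243)-(107,398), the beaker rim centre is about (257,283), and the knob is at (499,210). Scene crop (×5, offset 195,140): the knob is at (503,108), and the tray corners are at (115,240) and (312,335).

```bash
cat > m.py <<'E'
from h import *
import pickle
C=pickle.load(open("C0.pkl","rb"));c=C["top"];s=C["scene"]
T=lambda u,v:(185+(u+.5)/5.333-.5,100+(v+.5)/5.333-.5)
S=lambda u,v:(195+(u+.5)/5-.5,140+(v+.5)/5-.5)
def tri(a,b):
    (o1,d1),(o2,d2)=ray(c,*T(*a)),ray(s,*S(*b))
    k=np.linalg.lstsq(np.c_[d1,-d2],o2-o1,rcond=None)[0]
    p,q=o1+k[0]*d1,o2+k[1]*d2; return ((p+q)/2).round(4),round(np.linalg.norm(p-q),4)
if __name__=="__main__":
    L=[onz(c,*T(*p),.02) for p in[(42,284),(48,403)]];Rr=[onz(c,*T(*p),.02) for p in[(758,230),(768,351)]]
    l,r=sum(L)/2,sum(Rr)/2;d=(r-l)/np.linalg.norm(r-l);print("rail",l,r,np.linalg.norm(r-l),"dir",d,"yaw",np.degrees(np.arctan2(d[0],-d[1])),"widths",np.linalg.norm(L[0]-L[1]),np.linalg.norm(Rr[0]-Rr[1]))
    print("knob",tri((499,210),(503,108)))
    print("tray",tri((110,368),(115,240)),tri((355,392),(312,335)))
    F=[onz(c,*T(*p),.042) for p in[(105,243),(107,310),(107,360)]];print("face edge",F)
    print("beaker rim",onz(c,*T(257,283),.112))
    k=tri((499,210),(503,108))[0];m=(l+r)/2;m[2]=0
    for n,P in [("face",F[1]),("knob",k),("beaker",onz(c,*T(257,283),.112))]:
        print(n,"along",(P-m)@d,"across",d[0]*(P-m)[1]-d[1]*(P-m)[0])
E
python3 m.py
```

```text
rail [0.52090117 0.1183234  0.02      ] [ 0.55136488 -0.27409935  0.02      ] 0.39360342115662317 dir [ 0.07739697 -0.99700036  0.        ] yaw 4.4389592149085395 widths 0.06707979793769969 0.06867432809265867
knob (array([ 0.5432, -0.1211,  0.1852]), np.float64(0.0006))
tray (array([0.4972, 0.0748, 0.063 ]), np.float64(0.0014)) (array([ 0.4851, -0.051 ,  0.0562]), np.float64(0.0021))
face edge [array([0.57093348, 0.0836465 , 0.042     ]), array([0.53363101, 0.08134853, 0.042     ]), array([0.5061578 , 0.08047792, 0.042     ])]
beaker rim [ 0.52874128 -0.00425824  0.112     ]
face along -0.15895249251750107 across 0.009829911628512723
knob along 0.043629371007059124 across 0.0037012953844332663
beaker along -0.07398096553736204 across -0.0016708539660721354
```

>>> {"name": "jog_arm", "arguments": {"steps": [0.033,-0.037,0,-0.11,0.066,-0.074,0,-0.22,0.098,-0.111,0,-0.33,0.131,-0.148,0,-0.44,0.164,-0.186,0,-0.55,0.196,-0.223,0,-0.66,0.229,-0.26,0,-0.77,0.262,-0.297,0,-0.88,0.294,-0.334,0,-0.99,0.315,-0.36,0,-1.06,0.327,-0.371,0,-1.1,0.327,-0.371,0,-1.1,0.327,-0.371,-0.03,-1.1,0.327,-0.371,-0.06,-1.1,0.327,-0.371,-0.09,-1.1,0.327,-0.371,-0.09,-1.1,0.327,-0.371,-0.09,-1.1], "gripper": 0}}

```text
time_s: 1.57
ee_pos: [0.5267, 0.1142, 0.141]
orientation: [-2.131, -2.306, 0.003]
contact_force: [0.5, 0.2, 0.7]
opening: 0.002
finger_force: 0.0
```

Run:
```python
from h import *
import pickle
C={n:capture(n) for n in("top","wrist","scene")};pickle.dump(C,open("C1.pkl","wb"))
up=lambda a:cv2.convertScaleAbs(cv2.resize(a,(400,300),interpolation=cv2.INTER_CUBIC),alpha=1.3,beta=10)
cv2.imwrite("pics/w1.png",np.vstack([np.hstack([up(C["top"]["frame"][80:200,180:340]),up(C["scene"]["frame"][120:240,195:355])]),np.hstack([up(C["wrist"]["frame"])]*1+[up(C["scene"]["frame"])])]))
c=C["wrist"];print(c["origin"],[proj(c,P) for P in [(.5238,.0806,.042),(.5238,.0806,.018),state()["ee_pos"]]])
```

```text
[0.5207745  0.1967003  0.28530305] [(np.float64(249.801557636649), np.float64(226.1176974507371)), (np.float64(250.32111416008203), np.float64(216.06473724147753)), (np.float64(258.14054419523086), np.float64(249.63288528982122))]
```

View pics/w1.png

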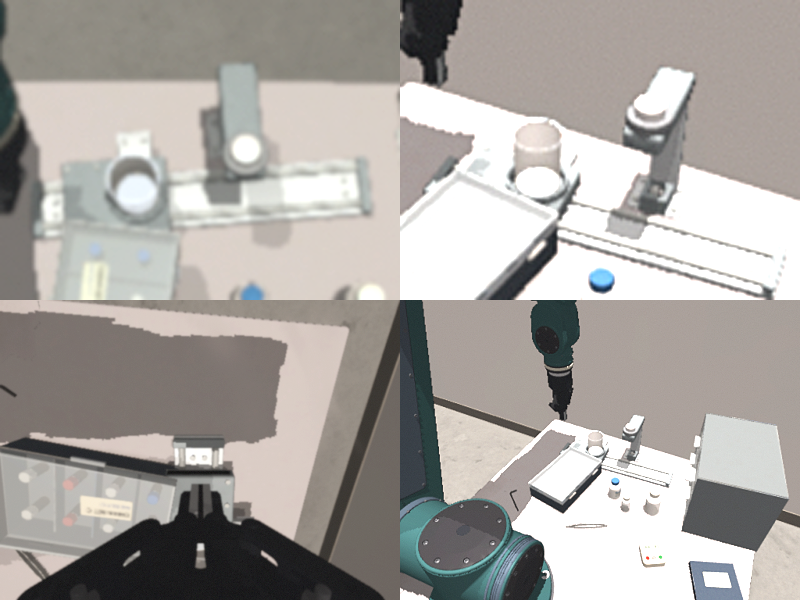

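The wrist view shows the end block at (198,440) and the rubber strip at about row 472. The strip matches the prediction and is free to reach. The tray edge lies left of the fingers, so I'm shifting 5 mm away from it and going down.

>>> {"name": "jog_arm", "arguments": {"steps": [0.003,0,-0.02,0,0.005,0,-0.045,0,0.005,0,-0.07,0,0.005,0,-0.09,0,0.005,0,-0.105,0,0.005,0,-0.113,0,0.005,0,-0.113,0,0.005,0,-0.113,0]}}

```text
time_s: 2.38
ee_pos: [0.5332, 0.1143, 0.0294]
orientation: [2.131, 2.307, 0.001]
contact_force: [0.6, 0.3, 0.2]
opening: -0.002
finger_force: 0.0
```

>>> {"name": "jog_arm", "arguments": {"steps": [0.0003,-0.004,-0.001,0,0.0006,-0.008,-0.002,0,0.0009,-0.011,-0.002,0,0.0011,-0.014,-0.002,0,0.0013,-0.017,-0.002,0,0.0015,-0.02,-0.002,0,0.0018,-0.023,-0.002,0,0.002,-0.026,-0.002,0,0.0023,-0.03,-0.002,0,0.0023,-0.03,-0.002,0,0.0023,-0.03,-0.002,0]}}

```text
time_s: 3.3
ee_pos: [0.5348, 0.084, 0.0262]
orientation: [-2.132, -2.307, 0.0]
contact_force: [-0.3, 0.1, -0.3]
opening: 0.001
finger_force: 0.0
```

```bash
cat > look.py <<'E'
from h import *
import sys,pickle
n=sys.argv[1]
C={k:capture(k) for k in("top","scene")};pickle.dump(C,open(f"C{n}.pkl","wb"))
up=lambda a:cv2.convertScaleAbs(cv2.resize(a,(800,300),interpolation=cv2.INTER_CUBIC),alpha=1.3,beta=10)
cv2.imwrite(f"pics/l{n}.png",np.vstack([up(C["top"]["frame"][120:180,180:340]),up(C["scene"]["frame"][140:200,195:355])]))
print(state()["ee_pos"],state()["contact_force"])
E
python3 look.py 2
```

```text
[0.53474098 0.08420987 0.02625732] [ 0.4833957  -0.79241802  0.02991072]
```

View pics/l2.png

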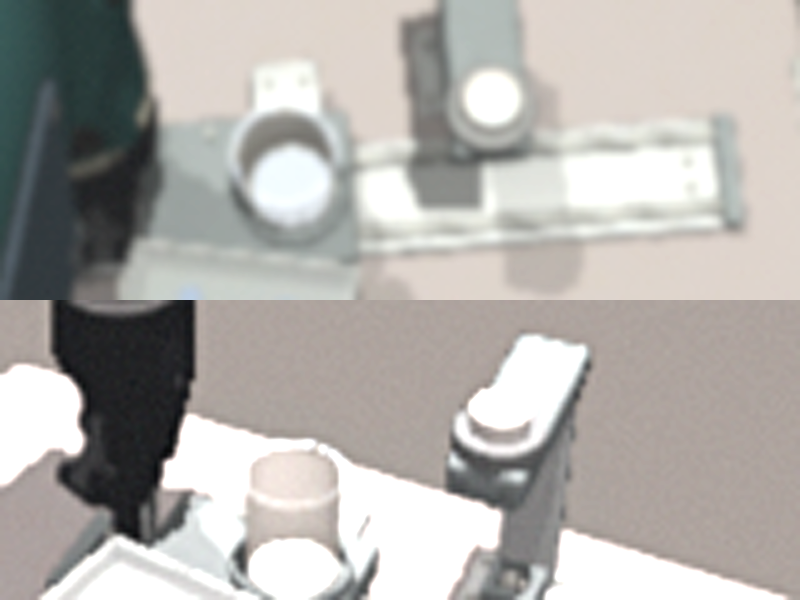

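The pusher is in contact: the shuttle has moved about 9 mm, and the ear went from about (233,137) to (237,137) in frame pixels. About 109 mm remain, so I'm pushing 80 mm now.

>>> {"name": "jog_arm", "arguments": {"steps": [0.0002,-0.002,0,0,0.0005,-0.006,0,0,0.0009,-0.011,0,0,0.0012,-0.016,0,0,0.0016,-0.021,0,0,0.002,-0.026,0,0,0.0024,-0.031,0,0,0.0028,-0.036,0,0,0.0032,-0.041,0,0,0.0036,-0.046,0,0,0.0039,-0.051,0,0,0.0043,-0.056,0,0,0.0047,-0.061,0,0,0.0051,-0.066,0,0,0.0055,-0.071,0,0,0.0058,-0.075,0,0,0.006,-0.078,0,0,0.0062,-0.08,0,0,0.0062,-0.08,0,0,0.0062,-0.08,0,0]}}

```text
time_s: 5.07
ee_pos: [0.541, 0.0042, 0.0263]
orientation: [2.132, 2.307, -0.0]
contact_force: [0.0, 0.9, -0.2]
opening: 0.002
finger_force: 0.0
```

```bash
cat > track.py <<'E'
from m import *
import sys
d=np.array([.0774,-.997,0]);P0=np.array([.5287,-.0043,.05])
def shift(n):   # shuttle displacement along rail since C0: template of shuttle's ear and beaker in the top view
    C1=pickle.load(open(f"C{n}.pkl","rb"))
    a=C["top"]["frame"];b=C1["top"]["frame"]
    a=cv2.resize(a,None,fx=4,fy=4,interpolation=cv2.INTER_CUBIC);b=cv2.resize(b,None,fx=4,fy=4,interpolation=cv2.INTER_CUBIC)
    x0,y0,x1,y1=[4*v for v in(225,132,246,142)]   # ear + far rim
    r=cv2.matchTemplate(b[4*110:4*170,:],a[y0:y1,x0:x1],cv2.TM_CCOEFF_NORMED)
    _,s,_,l=cv2.minMaxLoc(r);u,v=l[0]/4,l[1]/4+110
    p=onz(c,225,132,.042);q=onz(c,u,v,.042);return (q-p)@d,(q-p),s
for n in sys.argv[1:]: print(n,shift(n))
E
python3 look.py 3; python3 track.py 1 2 3
```

```text
[0.54093888 0.00433939 0.02627314] [ 1.33680222  0.72284181 -0.08272076]
1 (np.float64(0.0), array([0., 0., 0.]), 0.999021053314209)
2 (np.float64(0.010915023724191272), array([ 0.00149813, -0.01083156,  0.        ]), 0.9613495469093323)
3 (np.float64(0.12873605559899223), array([-0.00229043, -0.12930124,  0.        ]), 0.8234418034553528)
```

View pics/l3.png

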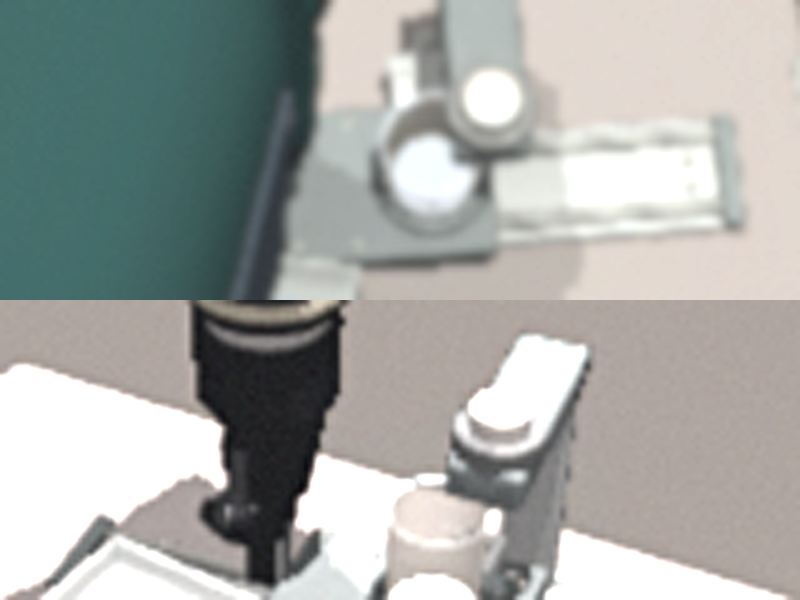

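Leading edge is at (495,205) in the crop, with the beaker about 27 mm short of the knob axis. I'm creeping from here with force readings.

>>> {"name": "jog_arm", "arguments": {"steps": [0.0001,-0.002,0,0,0.0003,-0.004,0,0,0.0005,-0.006,0,0,0.0006,-0.008,0,0,0.0006,-0.008,0,0]}}

```text
time_s: 5.58
ee_pos: [0.5417, -0.0042, 0.0263]
orientation: [2.132, 2.307, -0.0]
contact_force: [-0.3, 0.5, 0.2]
opening: -0.001
finger_force: 0.0
```

>>> {"name": "jog_arm", "arguments": {"steps": [0.0001,-0.001,0,0,0.0002,-0.002,0,0,0.0002,-0.002,0,0]}}

```text
time_s: 5.83
ee_pos: [0.5418, -0.006, 0.0263]
orientation: [2.132, 2.307, -0.0]
contact_force: [0.4, -0.0, 0.1]
opening: -0.004
finger_force: 0.0
```

>>> {"name": "jog_arm", "arguments": {"steps": [0.0001,-0.001,0,0,0.0002,-0.002,0,0,0.0002,-0.002,0,0]}}

```text
time_s: 6.08
ee_pos: [0.5419, -0.0079, 0.0263]
orientation: [-2.132, -2.307, 0.0]
contact_force: [-0.1, 1.2, 0.3]
opening: -0.001
finger_force: 0.0
```

>>> {"name": "jog_arm", "arguments": {"steps": [0.0001,-0.001,0,0,0.0002,-0.002,0,0,0.0002,-0.002,0,0]}}

```text
time_s: 6.33
ee_pos: [0.5421, -0.0095, 0.0263]
orientation: [-2.131, -2.307, -0.001]
contact_force: [-0.9, 3.8, 0.4]
opening: 0.0
finger_force: 1.9
```

>>> {"name": "jog_arm", "arguments": {"steps": [0.0001,-0.001,0,0,0.0002,-0.002,0,0,0.0002,-0.002,0,0]}}

```text
time_s: 6.58
ee_pos: [0.5423, -0.0117, 0.0263]
orientation: [-2.132, -2.307, -0.0]
contact_force: [-0.8, 2.9, 1.2]
opening: 0.003
finger_force: 1.6
```

>>> {"name": "jog_arm", "arguments": {"steps": [0.0001,-0.001,0,0,0.0002,-0.002,0,0,0.0002,-0.002,0,0]}}

```text
time_s: 6.83
ee_pos: [0.5425, -0.0139, 0.0263]
orientation: [2.132, 2.307, -0.0]
contact_force: [-0.2, 1.1, 0.1]
opening: -0.002
finger_force: 0.8
```

>>> {"name": "jog_arm", "arguments": {"steps": [0.0001,-0.001,0,0,0.0002,-0.002,0,0,0.0002,-0.002,0,0]}}

```text
time_s: 7.08
ee_pos: [0.5429, -0.0162, 0.0263]
orientation: [2.132, 2.307, -0.001]
contact_force: [-0.2, 0.7, -0.1]
opening: 0.003
finger_force: 0.2
```

>>> {"name": "jog_arm", "arguments": {"steps": [0.0001,-0.001,0,0,0.0001,-0.0015,0,0,0.0001,-0.0015,0,0]}}

```text
time_s: 7.33
ee_pos: [0.543, -0.0176, 0.0263]
orientation: [2.132, 2.307, -0.0]
contact_force: [0.4, -0.3, -0.4]
opening: 0.002
finger_force: 0.0
```

>>> {"name": "jog_arm", "arguments": {"steps": [0.0001,-0.001,0,0,0.0001,-0.0015,0,0,0.0001,-0.0015,0,0]}}

```text
time_s: 7.58
ee_pos: [0.5431, -0.019, 0.0263]
orientation: [2.132, 2.307, -0.0]
contact_force: [-0.6, -0.4, 0.1]
opening: -0.001
finger_force: 0.0
```

```bash
python3 look.py 4
```

```text
[ 0.54302476 -0.01889711  0.02629316] [-0.65673049  0.28121639 -0.73252741]
```

View pics/l4.png

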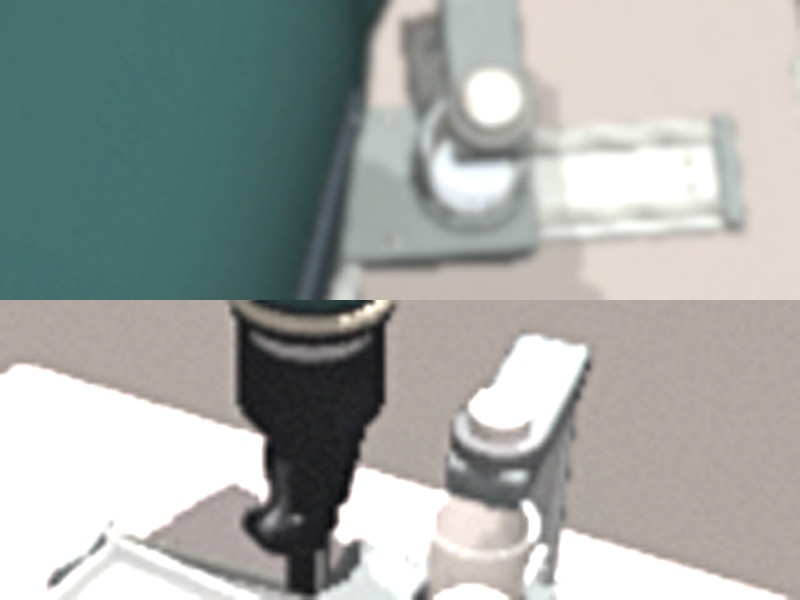

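Contact is lost: the force is about 0 and the shuttle has jumped ahead (leading edge at 537, beaker under the spout). I'm backing off, rising and checking.

>>> {"name": "jog_arm", "arguments": {"steps": [-0.0005,0.008,0,0,-0.001,0.017,0,0,-0.002,0.025,0,0,-0.002,0.025,0,0,-0.002,0.025,0.02,0,-0.002,0.025,0.05,0,-0.002,0.03,0.085,0,-0.002,0.04,0.12,0,-0.002,0.055,0.155,0,-0.002,0.075,0.19,0,-0.002,0.1,0.21,0,-0.002,0.12,0.21,0,-0.002,0.14,0.21,0,-0.002,0.15,0.21,0,-0.002,0.15,0.21,0]}}

```text
time_s: 8.93
ee_pos: [0.5407, 0.1329, 0.2361]
orientation: [-2.129, -2.31, 0.0]
contact_force: [0.1, -0.8, -0.4]
opening: -0.0
finger_force: 0.0
```

```bash
python3 look.py 5
python3 - <<'E'
from m import *
C1=pickle.load(open("C5.pkl","rb"));f=C1["top"]["frame"]
a=f[100:180,185:335];print(C["top"]["origin"]-C1["top"]["origin"])
# saturation/brightness profile along shuttle near side (row z=.042) for edges
d=np.array([.0774,-.997,0]);x=np.array([.997,.0774,0]);m=np.array([.5361,-.0779,.042])
g0=cv2.cvtColor(C["top"]["frame"],cv2.COLOR_BGR2GRAY);g1=cv2.cvtColor(f,cv2.COLOR_BGR2GRAY)
al=np.arange(-.19,.13,.001)
for n,g in(("0",g0),("5",g1)):
  for ac in(-.025,-.018):
    uv=np.float32([proj(c,m+d*t+x*ac) for t in al]);pr=cv2.remap(g,uv[:,0].copy(),uv[:,1].copy(),cv2.INTER_LINEAR).ravel().astype(float)
    gr=np.gradient(cv2.GaussianBlur(pr[:,None],(1,5),0).ravel());k=np.argsort(-abs(gr))[:14];print(n,ac,sorted([(round(al[i],3),round(gr[i])) for i in k]))
E
```

```text
[0.54078673 0.13105226 0.23595617] [-0.36267249 -0.05575327  0.71486791]
[0. 0. 0.]
0 -0.025 [(np.float64(-0.159), -2), (np.float64(-0.096), -2), (np.float64(-0.095), -2), (np.float64(-0.038), 3), (np.float64(-0.037), 3), (np.float64(-0.036), 3), (np.float64(-0.035), 2), (np.float64(0.047), -2), (np.float64(0.048), -3), (np.float64(0.049), -4), (np.float64(0.05), -4), (np.float64(0.051), -3), (np.float64(0.052), -3), (np.float64(0.053), -2)]
0 -0.018 [(np.float64(-0.183), 4), (np.float64(-0.182), 6), (np.float64(-0.181), 7), (np.float64(-0.18), 7), (np.float64(-0.179), 6), (np.float64(-0.178), 4), (np.float64(-0.161), -5), (np.float64(-0.16), -5), (np.float64(-0.159), -5), (np.float64(-0.158), -4), (np.float64(-0.04), 4), (np.float64(-0.039), 5), (np.float64(-0.038), 5), (np.float64(-0.037), 4)]
5 -0.025 [(np.float64(-0.127), 3), (np.float64(-0.126), 3), (np.float64(-0.051), -4), (np.float64(-0.05), -5), (np.float64(-0.049), -4), (np.float64(-0.048), -4), (np.float64(-0.044), 4), (np.float64(-0.043), 4), (np.float64(-0.042), 3), (np.float64(0.017), -4), (np.float64(0.018), -4), (np.float64(0.019), -3), (np.float64(0.074), 4), (np.float64(0.075), 4)]
5 -0.018 [(np.float64(-0.183), 6), (np.float64(-0.182), 7), (np.float64(-0.181), 8), (np.float64(-0.18), 8), (np.float64(-0.179), 6), (np.float64(-0.052), -6), (np.float64(-0.051), -9), (np.float64(-0.05), -10), (np.float64(-0.049), -10), (np.float64(-0.048), -8), (np.float64(-0.047), -6), (np.float64(0.074), 6), (np.float64(0.075), 6), (np.float64(0.076), 6)]
```

View pics/l5.png

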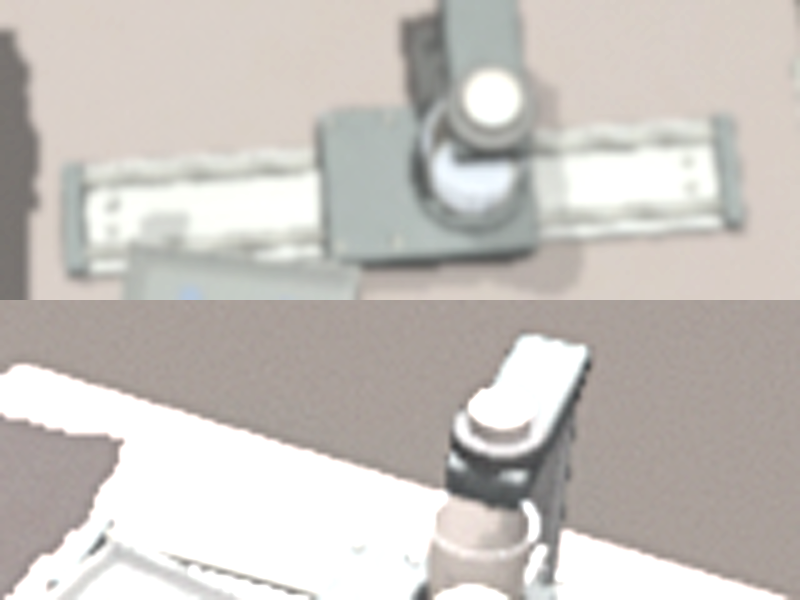

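The shuttle stands under the arm, with edges at crop columns 322 and 537. I'm checking whether it is fully seated by comparing the rim with the knob in both views.

Run:
```python
from m import *
C1=pickle.load(open("C5.pkl","rb"))
d=np.array([.0774,-.997,0]);m=np.array([.5361,-.0779,0])
A=lambda P:round(float((P-m)@d),4)
sc=lambda u,v:(195+(u+.5)/5-.5,140+(v-300+.5)/5-.5)
tp=lambda u,v:(180+(u+.5)/5-.5,120+(v+.5)/5-.5)
for z in(.175,.18,.185): print(z,"knob top/scene",A(onz(c,*tp(493,98),z)),A(onz(s,*sc(499,408),z)),onz(c,*tp(493,98),z),onz(s,*sc(499,408),z))
# beaker rim: scene outer left/right edge at rim; top collar/beaker circle
for u in(435,527): print("rim edge scene",A(onz(s,*sc(u,522),.112)))
print("rim L scene0",[A(onz(s,*S(u,178),.112)) for u in(229,323)])
for w in((414,180),(526,180)): print("collar top z.042",A(onz(c,*tp(*w),.045)))
```

```text
0.175 knob top/scene 0.0442 0.0385 [ 0.54572782 -0.12150216  0.175     ] [ 0.55601189 -0.11499799  0.175     ]
0.18 knob top/scene 0.0438 0.0403 [ 0.54411008 -0.12123219  0.18      ] [ 0.54940802 -0.1172817   0.18      ]
0.185 knob top/scene 0.0434 0.0421 [ 0.54249234 -0.12096222  0.185     ] [ 0.54280415 -0.11956542  0.185     ]
rim edge scene 0.0163
rim edge scene 0.0592
rim L scene0 [-0.094, -0.0491]
collar top z.042 0.0056
collar top z.042 0.069
```

Images put the beaker 0-5 mm short of the knob axis, which is inside the calibration error. I'll go back and creep gently, using force to decide.

>>> {"name": "jog_arm", "arguments": {"steps": [0,-0.02,0,0,0,-0.05,0,0,0,-0.075,-0.02,0,0,-0.095,-0.055,0,0,-0.11,-0.09,0,0,-0.12,-0.125,0,0,-0.125,-0.16,0,0,-0.125,-0.19,0,0,-0.125,-0.21,0,0,-0.125,-0.21,0,0.0005,-0.131,-0.21,0,0.001,-0.137,-0.21,0,0.0015,-0.143,-0.21,0,0.002,-0.147,-0.21,0,0.002,-0.149,-0.21,0,0.002,-0.15,-0.21,0,0.002,-0.15,-0.21,0]}}

```text
time_s: 10.45
ee_pos: [0.5431, -0.019, 0.0266]
orientation: [2.132, 2.307, 0.0]
contact_force: [0.8, -1.1, 0.6]
opening: 0.0
finger_force: 0.0
```

>>> {"name": "jog_arm", "arguments": {"steps": [0.0001,-0.0005,0,0,0.0001,-0.001,0,0,0.0001,-0.001,0,0]}}

```text
time_s: 10.7
ee_pos: [0.543, -0.0197, 0.0263]
orientation: [-2.132, -2.308, 0.0]
contact_force: [-0.4, -1.1, 0.4]
opening: 0.002
finger_force: 0.0
```

>>> {"name": "jog_arm", "arguments": {"steps": [0.0001,-0.0005,0,0,0.0001,-0.001,0,0,0.0001,-0.001,0,0]}}

```text
time_s: 10.95
ee_pos: [0.5432, -0.0208, 0.0263]
orientation: [-2.132, -2.307, 0.0]
contact_force: [0.1, -0.1, -1.6]
opening: -0.001
finger_force: 0.0
```

>>> {"name": "jog_arm", "arguments": {"steps": [0.0001,-0.0005,0,0,0.0001,-0.001,0,0,0.0001,-0.001,0,0]}}

```text
time_s: 11.2
ee_pos: [0.5433, -0.0219, 0.0263]
orientation: [2.132, 2.307, -0.0]
contact_force: [-0.4, 1.1, 0.7]
opening: -0.001
finger_force: 0.0
```

>>> {"name": "jog_arm", "arguments": {"steps": [0.0001,-0.0005,0,0,0.0001,-0.001,0,0,0.0001,-0.001,0,0]}}

```text
time_s: 11.45
ee_pos: [0.5434, -0.0229, 0.0263]
orientation: [2.132, 2.307, -0.0]
contact_force: [0.1, 0.5, -0.8]
opening: -0.002
finger_force: 0.0
```

```bash
cat > cmp.py <<'E'
from m import *
import sys
n=sys.argv[1]
C5=pickle.load(open("C5.pkl","rb"));C6={k:capture(k) for k in("top","scene")};pickle.dump(C6,open(f"C{n}.pkl","wb"))
for k,(x0,y0,x1,y1) in (("top",(262,150,298,175)),("scene",(279,180,305,206))):
    a,b=[cv2.cvtColor(q[k]["frame"],cv2.COLOR_BGR2GRAY).astype(np.float32) for q in(C5,C6)]
    a,b=a[y0:y1,x0:x1],b[y0:y1,x0:x1]
    W=np.eye(2,3,dtype=np.float32)
    print(k,cv2.findTransformECC(a,b,W,cv2.MOTION_TRANSLATION)[1][:,2],"absdiff",np.abs(a-b).mean())
E
python3 cmp.py 6
```

```text
top [ 1.2389445  -0.15703535] absdiff 11.168889
scene [1.5699947 0.5962309] absdiff 27.017752
```

>>> {"name": "jog_arm", "arguments": {"steps": [0.0001,-0.0005,0,0,0.0001,-0.001,0,0,0.0001,-0.001,0,0]}}

```text
time_s: 11.8
ee_pos: [0.5435, -0.0239, 0.0263]
orientation: [-2.132, -2.307, 0.0]
contact_force: [-0.4, 0.2, -0.2]
opening: -0.001
finger_force: 0.0
```

```bash
python3 cmp.py 7
```

```text
top [ 1.2381538  -0.16968837] absdiff 11.224444
scene [1.5727216  0.59255314] absdiff 27.068047
```

Between the last two pictures the finger moved 1 mm while the shuttle stayed put with no force, so it has snapped home ahead of the finger. Next I back off, rise and go over the knob.

>>> {"name": "jog_arm", "arguments": {"steps": [-0.0005,0.008,0,0,-0.001,0.017,0,0,-0.002,0.025,0,0,-0.002,0.025,0,0,-0.002,0.025,0.02,0,-0.002,0.025,0.05,0,-0.002,0.025,0.085,0,-0.002,0.03,0.12,0,-0.002,0.035,0.155,0,-0.002,0.035,0.19,0,-0.002,0.03,0.215,0,-0.002,0.01,0.22,0,-0.002,-0.02,0.22,0,-0.0025,-0.05,0.22,0,-0.0025,-0.075,0.22,0,-0.0025,-0.09,0.22,0,-0.0025,-0.0965,0.22,0,-0.0025,-0.0965,0.21,0,-0.0025,-0.0965,0.195,0,-0.0025,-0.0965,0.19,0]}}

```text
time_s: 13.57
ee_pos: [0.5404, -0.1195, 0.2148]
orientation: [-2.13, -2.307, 0.001]
contact_force: [-0.4, -0.2, 0.1]
opening: 0.003
finger_force: 0.0
```

>>> {"name": "jog_arm", "arguments": {"steps": [0,0,-0.004,0,0,0,-0.008,0,0,0,-0.012,0,0,0,-0.016,0,0,0,-0.02,0,0,0,-0.022,0,0,0,-0.022,0]}}

```text
time_s: 14.15
ee_pos: [0.5408, -0.1202, 0.1939]
orientation: [-2.132, -2.307, 0.0]
contact_force: [-0.4, -0.4, -0.2]
opening: 0.001
finger_force: 0.0
```

```bash
python3 look.py 8
```

```text
[ 0.5410196  -0.12029979  0.19439482] [ 0.01331556 -0.43693692 -0.7578379 ]
```

View pics/l8.png

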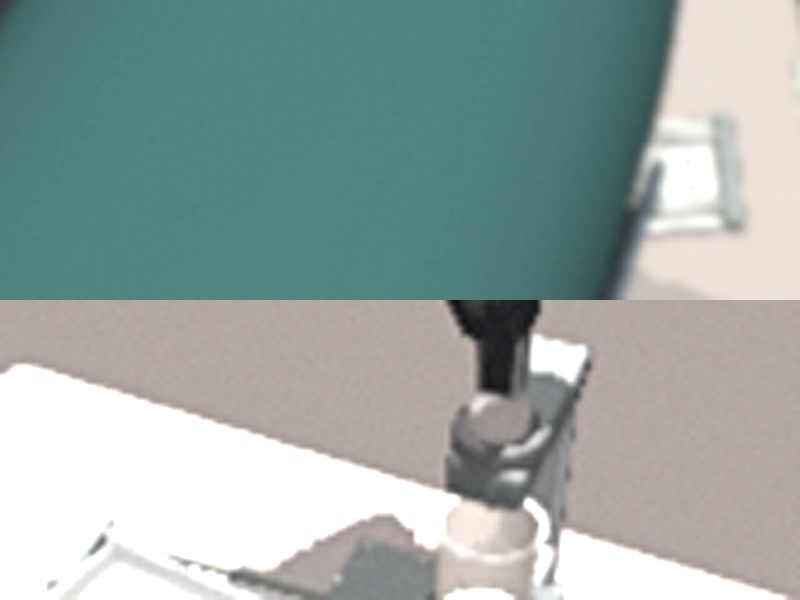

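The fingers hang just above the knob in the scene view, with fingertips at about (500,392) and the knob at (500,415). The beaker at (490,530) is centred under the arm. I'm lowering with force readings.

>>> {"name": "jog_arm", "arguments": {"steps": [0,0,-0.003,0,0,0,-0.006,0,0,0,-0.008,0,0,0,-0.008,0]}}

```text
time_s: 14.58
ee_pos: [0.5408, -0.1202, 0.1858]
orientation: [-2.132, -2.307, 0.0]
contact_force: [-0.7, -0.8, -0.0]
opening: 0.001
finger_force: 0.0
```

>>> {"name": "jog_arm", "arguments": {"steps": [0,0,-0.001,0,0,0,-0.003,0,0,0,-0.004,0,0,0,-0.004,0]}}

```text
time_s: 14.92
ee_pos: [0.5411, -0.1203, 0.1823]
orientation: [2.132, 2.307, 0.0]
contact_force: [-0.4, -0.6, 3.2]
opening: -0.001
finger_force: 1.3
```

>>> {"name": "jog_arm", "arguments": {"steps": [0,0,-0.001,0,0,0,-0.002,0,0,0,-0.003,0,0,0,-0.003,0]}}

```text
time_s: 15.25
ee_pos: [0.5411, -0.1203, 0.1793]
orientation: [2.132, 2.307, 0.0]
contact_force: [0.1, -0.2, 3.8]
opening: -0.0
finger_force: 2.1
```

>>> {"name": "jog_arm", "arguments": {"steps": [0,0,-0.001,0,0,0,-0.002,0,0,0,-0.002,0]}}

```text
time_s: 15.5
ee_pos: [0.5411, -0.1203, 0.1772]
orientation: [2.132, 2.307, 0.0]
contact_force: [0.3, -0.7, 4.4]
opening: 0.003
finger_force: 2.6
```

>>> {"name": "jog_arm", "arguments": {"steps": [0,0,-0.0005,0,0,0,-0.001,0,0,0,-0.001,0]}}

```text
time_s: 15.75
ee_pos: [0.5411, -0.1203, 0.1764]
orientation: [2.132, 2.307, 0.0]
contact_force: [-0.0, 0.4, 5.5]
opening: 0.002
finger_force: 2.8
```

>>> {"name": "jog_arm", "arguments": {"steps": [0,0,-0.0005,0,0,0,-0.001,0,0,0,-0.001,0]}}

```text
time_s: 16.0
ee_pos: [0.5411, -0.1203, 0.176]
orientation: [2.131, 2.307, 0.001]
contact_force: [-1.8, 0.5, 11.9]
opening: 0.001
finger_force: 5.9
```

The force jumped to 12 N, which is the bottom stop. I'm rising and moving clear.

>>> {"name": "jog_arm", "arguments": {"steps": [0,0,0,0,0,0,0,0,0,0,0.003,0,0,0,0.007,0,0,0,0.012,0,0,0,0.02,0,0,0,0.04,0,0,0,0.065,0,0,0.02,0.08,0,0,0.05,0.08,0,0,0.085,0.08,0,0,0.12,0.08,0,0,0.155,0.08,0,0,0.19,0.08,0,0,0.22,0.08,0,0,0.245,0.08,0,0,0.25,0.08,0,0,0.25,0.08,0]}}

```text
time_s: 17.5
ee_pos: [0.5406, 0.1311, 0.2554]
orientation: [-2.129, -2.31, 0.0]
contact_force: [0.3, -0.5, -0.4]
opening: 0.004
finger_force: 0.0
```

```bash
python3 look.py 9; python3 cmp.py 9
```

```text
[0.54089715 0.12928297 0.25537231] [ 0.36217774 -0.26934222 -0.22608438]
top [ 1.4297853  -0.12285986] absdiff 7.4066668
scene [1.526353  0.5678228] absdiff 24.616863
```

View pics/l9.png

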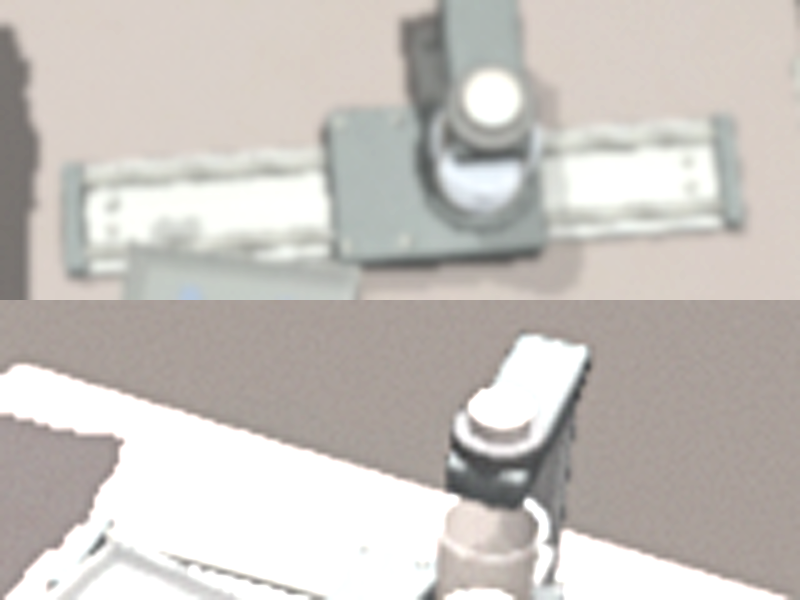

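The shuttle sits home (edges at crop columns 330 and 545, beaker under the knob axis) and the knob is up again. I'm handing in.

```bash
python3 -c "
from workcell import job_done;print(job_done())"
```

```text
the job is handed in; nothing more can be done
None
```

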